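Hold a tweezer meter at its 20 mm mark across a ceramic plate

ROBOT

A 6-joint arm with a two-finger parallel gripper is mounted at the origin on a cart in front of the work surface, level with it; the furniture and walls round the work are solid. World frame = base frame: x ahead of the robot, y to its left, z up, the work surface at z = 0. Lengths are in m, angles in rad, forces in N, time in s.
With the tool pointing down it reaches from about 0.35 to 0.775 m from the base axis. Payload 5.5 kg.
Tool frame: the origin (TCP) lies between the finger pads; the fingertips stand 19 mm ahead of it and the grasp point (between the pads) is the TCP; z points along the fingers, y is the line along which they close (so a half turn about z gives the same grasp; the last joint's range is limited). The gripper opens to 85 mm and grips with 20 to 120 N. Pads are 22 mm wide; open, the fingers measure 114 mm over their backs; the gripper's body (76 mm by 85 mm) begins 54 mm behind the grasp point. The pads swing forward as they close: fully open they stand 13 mm farther back than shut.
Start: joints at [-1.42, 0.313, 0.046, 1.304, 0, 1.431], TCP at [0.165, -0.551, 0.25] pointing down, gripper open.
Joint ranges: [-2.76, 2.76], [-0.86, 1.69], [-1.03, 1.26], [-2.2, 2.34], [-1.47, 1.5], [-3.14, 3.14]. Speed limits (rad/s): [2.57, 2.57, 3.14, 3.14, 3.14, 3.14].

INTERFACE

Orientations are given as a unit quaternion [w, x, y, z].
In Python, from workcell import env gives the robot as it stands.
- The arm moves only by the tool carry_out, never from a script. Its argument "increments" is a list that holds one entry, the list of rows, each a list of 6 numbers: the shift along the tool's x, y, z each as a share of 50 cm, from -1 to 1, then the turn, a rotation vector about the tool's x, y, z each as a share of 2 pi rad, from -1 to 1. In form: [[[x, y, z, ax, ay, az], ...]]. A call has 1 to 5 rows; each row is the pose to reach, as a shift and turn from the pose commanded when the call began, along the tool's axes at that moment, turning the shorter way round; what a row does not reach only later rows make up. A row lasts 1/8 s, in which the tool goes at most 62.5 mm and 10.7 degrees, less where a joint would pass 70% of its speed; a pose out of reach is approached as far as the arm can. A call with a number of a shift or a turn outside -1 to 1 is refused whole. A call with a gripper value outside its range is refused whole. "jaw" is the closure, from 0 (fully open) to 1 (shut), set as the call begins (left out, the last holds). The fingers move at their own pace and stop on an object; "squeeze" is the grip in N (left out, the last holds). Time passes only in rows, so rows that repeat a pose let the fingers close. It gives the time, the measured TCP pose, the force, the opening and the grip force at its end, in the units of the state.
- env.get_state(): the state, without advancing time (a new reading comes with each control period).
- env.read_camera(name): name is "scene" or "top" or "wrist"; returns a dict with "frame" (400x640x3 uint8, blue, green, red), "z_map" (400x640 float32, m along the optical axis (not along the pixel's ray), 0 where there is no reading), "intrinsics" (3x3 intrinsics, pixels), "R" (3x3) and "t" (3): a world point X has camera coordinates R X + t; the wrist camera has in their place "T_tool_cam" (4x4, takes a point from camera to tool coordinates, whose origin is the TCP and whose axes are the flange's). Camera axes: x right, y down, z forward; pixel columns grow to the right and rows downward; lengths in m; the calibration is good to about 2 mm. A picture is of the moment at which its call begins: read the wrist's pose just before it.
- env.hand_in(): hands the job in; it is judged then, once.
Trained networks look in the newest picture that a camera, given by its name, has taken for a name from the list of things; names that differ only in an ending like _2 or _b are one class to them, and where a whole thing is asked for, a point or a joint stands for the part that bears it (a point fixed in the world has none). Each returns a list of dicts, best first, with "score" (0 to 1); they miss things now and then, are a little off and sometimes report something else, mostly with a low value. They report only what shows in the picture. A call takes as long as a camera call. They do not tell look-alikes from the thing itself.
- env.find_in(camera, name): "position" ([x, y, z] in m, in world coordinates, good to about 4 mm: the middle of the surface that is visible of it).
The state is a dict: "clock": time; "joint_pos": joint angles; "qvel": joint speeds; "tau": joint torques, N m; "tcp_pos": TCP position; "orientation": TCP orientation; "wrist_force": force on the tool from outside, world axes, zero at the start; "ft_torque": the same for the moment, N m; "finger_gap": finger opening in m; "grip_force": force on a finger pad.
Only numpy, scipy, OpenCV 4.12 (cv2) and the standard library are available. Lean on these libraries where they do the work, as an engineer would, in place of code of your own. Each camera call takes 0.05 s, during which the arm holds its last target. There are 200 camera calls.

TASK

Take the tall ceramic plate from the rack and slide it down into the slot of the specimen holder until it is fully home, and let go of it. Then pick up the tweezer meter, bring its two discs either side of the middle of the plate's exposed face, square to it, and squeeze the sprung jaws until the discs stand 20 mm apart (the long line on its cross scale); the meter must never knock the plate. Finish while still holding the meter there in the air, the gap steady at 20 mm and neither disc touching the plate, so that a colleague can take the air-gap capacitance reading; leave the short plates, the crucible, the slide box and the covered dish where they are.

Things in the scene. Friction and masses are not known exactly. Their poses are not given: they have to be found in the camera images.
- plate: the tall white ceramic plate, 60 x 8 x 75 mm (x wide, y thick, z tall), about 0.13 kg, standing upright in one of the rack's three places; told from the two short plates by its height. Origin: centre of its lower edge, z up. Either way round is right.
- plate_rack: grey plastic rack, 90 x 150 mm, fixed; holds three plates upright, their planes along its x axis, at y = -45, 0 and +45 mm. Plates stand on its floor 6 mm above its underside, in 11 mm wide comb slots 24 mm deep (comb tops at z = 30 mm). Origin: centre of its underside.
- short_plate_1: white ceramic plate like the tall one but only 50 mm tall, in another place of the rack; stays there. Origin: centre of its lower edge.
- short_plate_2: a second 50 mm plate in the rack; stays there. Origin: centre of its lower edge.
- holder: specimen holder, fixed: aluminium base 110 x 84 x 10 mm with a grey block 84 x 40 mm, top at z = 32 mm, that has one slot along its x axis. Near side (robot) at -x. A brass terminal 22 mm tall stands at y = +34 mm. Origin: centre of its underside.
- slot_floor (a point): centre of the slot's floor, 10 mm above the worktop. The slot is 63 mm long (x), 9.5 mm wide (y), 22 mm deep, with about 3 mm of 45 degree lead-in on all four edges; its mouth is at z = 32 mm. Seated, the plate stands on this point and shows 53 mm above the mouth.
- tweezers: black cordless tweezer meter lying flat, 0.095 kg, 16 mm high: a case with a display (x -56 to +12 mm, 34 mm wide) and two sprung jaws reaching to x = +137 mm. Origin: underside, midway between the jaw hinges; x to the tips, y to the left jaw, z up. Mass centre near x = 45 mm. Steel cross scale over the jaws at x = 42 mm (top at 19 mm, out to y = -34 mm): keep fingers off it.
- grip (a point): point midway between the ribbed finger rests on the outsides of the jaws, tweezers x = 75 mm, 8 mm above the underside. Rests are 32 mm long, 15 mm high; 51 mm apart outside when open, 42 mm at the 20 mm mark, where they are parallel. Fixed in the case, does not move with the jaws.
- disc_left (a point): centre of the inner face of the left jaw's steel disc electrode (14 mm across, 3 mm thick), tweezers x = 130 mm, half-way up the jaw. The distance from disc_left to disc_right is the tip gap: 36 mm when let go.
- disc_right (a point): the same for the right jaw's disc.
- jaw_left (a joint): closing angle of each jaw, rad: 0 open (gap 36 mm), 0.0615 at the 20 mm mark, 0.125 at most (gap about 4 mm). Both jaws close alike. Tip gap = 36 mm - 260 mm x angle; width over the rests falls by 150 mm x angle. The spring pushes on each rest with about 3 N when open, 8 N at the mark, 13 N when closed; let go, the jaws spring open.
- crucible: small white crucible, 41 mm across, 34 mm high; bystander. Origin: centre of its underside.
- slide_box: shut pale cardboard slide box, 53 x 77 x 22 mm; bystander. Origin: centre of its underside.
- covered_dish: covered petri dish, 93 mm across, 16 mm high; bystander. Origin: centre of its underside.
Not all that is in view belongs to the job. Of the things that look like the tweezers, the smaller one is meant.

How it is judged:
By the outcome, as a careful person would: the job done as asked, in the order asked, and still so for the second after the job is handed in, while the arm keeps its last pose, push and grip.
It also fails if it takes over 59 s, if anything falls off the work surface, if the arm or the gripper's body presses on something with over 40 N, if the wrist force passes 120 N, or if a joint passes its speed limit or range.

## Working session

There is one attempt and no reset: what is moved stays moved. The work goes in short steps, Python scripts to look and compute and a tool call to move; the robot and the scene stay as the last step left them, time stands still between calls to the robot, and variables do not carry over. Pictures are saved under pics/ and viewed, at most 10 in all, crops included, and the job is handed in when it is done.

Besides the shell and the picture viewer there is one more tool, called in YAML: its name, and indented under it one key for each argument. carry_out: Moves the arm, as the interface text tells. Its arguments: {"type":"object","properties":{"increments":{"type":"array","items":{"type":"array","items":{"type":"array","items":{"type":"number","minimum":-1,"maximum":1}}}},"jaw":{"type":"number"},"squeeze":{"type":"number"}},"required":["increments"]}

```bash
mkdir -p pics; ls
python3 - <<'E'
from workcell import env
import cv2
s=env.get_state();print(s)
for c in ["scene","top"]:
    r=env.read_camera(c);cv2.imwrite(f"pics/{c}0.png",r["frame"]);print(c,r["intrinsics"],r["R"],r["t"])
    for n in ["plate","plate_rack","short_plate_1","holder","tweezers","disc_left","disc_right","crucible","slide_box","covered_dish"]:
        print(n,[(round(d["score"],2),[round(float(v),3) for v in d["position"]]) for d in env.find_in(c,n)][:4])
E
```

```text
pics
{'clock': 0.0, 'joint_pos': array([-1.41961188e+00,  3.14002259e-01,  4.49607528e-02,  1.30357881e+00,
        3.83532879e-05,  1.43123604e+00]), 'qvel': array([ 0.00053758,  0.00058638, -0.00136503, -0.00243161, -0.00184171,
       -0.0007123 ]), 'tau': array([-1.22944610e-03, -4.80618238e+01,  2.98536354e+01,  1.89255568e-02,
       -2.84091487e-05,  3.25459212e-05]), 'tcp_pos': array([ 0.16478368, -0.5503866 ,  0.24940032]), 'orientation': array([-9.12091865e-04,  9.89451624e-01,  1.44860798e-01,  1.38757494e-05]), 'wrist_force': array([-0.5277953 ,  1.02155553, -0.0716601 ]), 'ft_torque': array([ 0.00995248, -0.063561  , -0.01551339]), 'grip_force': 0.0, 'finger_gap': 0.08566050609070289}
scene [[436.38223583   0.         318.48480093]
 [  0.         436.38223583 203.95266608]
 [  0.           0.           1.        ]] [[-0.70749222 -0.70667287  0.00825889]
 [-0.49807192  0.49029064 -0.71521986]
 [ 0.50137722 -0.51012601 -0.69885073]] [0.35638212 0.37272782 1.10497393]
plate [(0.82, [0.497, 0.326, 0.06]), (0.36, [0.512, -0.332, 0.013])]
plate_rack [(0.92, [0.481, 0.342, 0.01
[... 510 characters left out ...]
   0.           1.        ]] [[-1.47944399e-03 -9.99868752e-01  1.61335043e-02]
 [-9.91692762e-01 -6.08142191e-04 -1.28627744e-01]
 [ 1.28620674e-01 -1.61897770e-02 -9.91561704e-01]] [-0.10586316  0.58875367  1.6401014 ]
plate [(0.63, [0.502, 0.32, 0.07])]
plate_rack [(0.86, [0.495, 0.316, 0.004])]
short_plate_1 [(0.66, [0.485, 0.364, 0.052])]
holder [(0.6, [0.556, 0.0, 0.011])]
tweezers [(0.74, [0.439, -0.287, 0.013]), (0.73, [0.519, -0.562, 0.025])]
disc_left [(0.7, [0.464, -0.514, 0.02])]
disc_right [(0.57, [0.477, -0.463, 0.018]), (0.45, [0.506, -0.338, 0.013])]
crucible [(0.45, [0.768, 0.167, 0.014])]
slide_box [(0.66, [0.736, -0.235, 0.025])]
covered_dish [(0.93, [0.72, 0.304, 0.016])]
```

View pics/scene0.png

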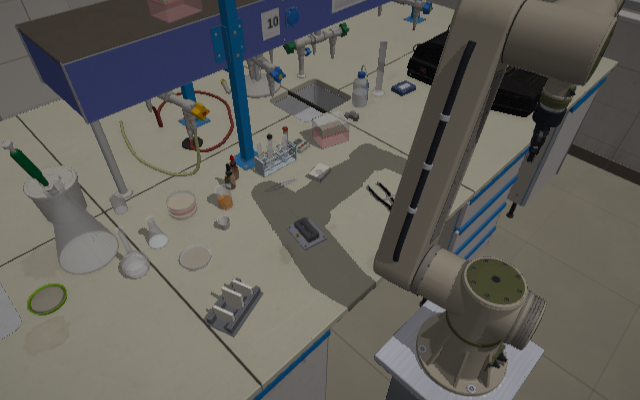

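View pics/top0.png

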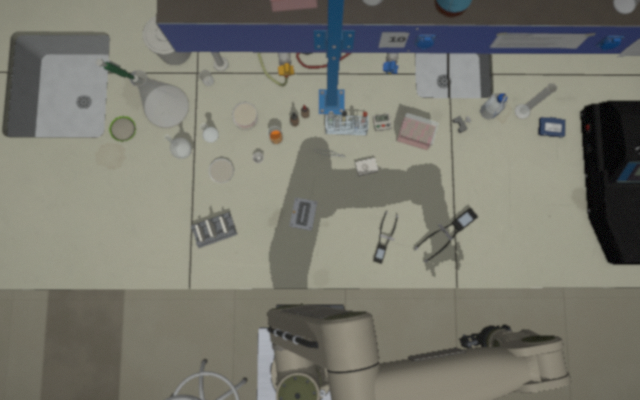

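The top view shows two tweezer-like things: the smaller at px (385,237) with its case at (380,255), and the larger at about (450,235). The smaller one fits the description. The rack is at (213,228) and the holder at (303,213). I'll check with one enlarged crop.

```bash
cat > h.py <<'E'
import numpy as np, cv2
from scipy.spatial.transform import Rotation as Rn
from workcell import env
def Rq(q): q=np.asarray(q); return Rn.from_quat([q[1],q[2],q[3],q[0]])
def cloud(cam):
    """world points (H,W,3), frame, valid mask"""
    s=env.get_state(); r=env.read_camera(cam); K=r["intrinsics"]; z=r["z_map"]
    v,u=np.mgrid[:z.shape[0],:z.shape[1]]
    P=np.stack([(u-K[0,2])*z/K[0,0],(v-K[1,2])*z/K[1,1],z],-1)
    if cam=="wrist":
        T=r["T_tool_cam"]; P=P@T[:3,:3].T+T[:3,3]; P=P@Rq(s["orientation"]).as_matrix().T+s["tcp_pos"]
    else: P=(P-r["t"])@r["R"]
    return P,r["frame"],z>0
def inc(pos,yaw=None,R=None,s=None):
    """row shares from present pose to a target; tool down with tool-y at yaw, or R"""
    s=s or env.get_state(); R0=Rq(s["orientation"])
    if R is None:
        y=np.array([np.cos(yaw),np.sin(yaw),0]); z=np.array([0,0,-1.]); R=Rn.from_matrix(np.stack([np.cross(y,z),y,z],1))
    d=R0.inv().apply(np.asarray(pos)-s["tcp_pos"]); w=(R0.inv()*R).as_rotvec()
    return np.round(np.r_[d/0.5,w/(2*np.pi)],4).tolist(), "mm",np.round(d*1000,1),"deg",np.round(np.degrees(w),1)
E
python3 - <<'E'
from h import *
f=cv2.imread("pics/top0.png")
c=cv2.resize(f[195:275,190:490],None,fx=2.66,fy=2.66,interpolation=cv2.INTER_CUBIC);cv2.imwrite("pics/crop1.png",c)
r=env.read_camera("wrist");print(r["intrinsics"],r["T_tool_cam"])
P,_,m=cloud("top")
def show(lo,hi,z0,z1):
    k=m&(P[...,0]>lo[0])&(P[...,0]<hi[0])&(P[...,1]>lo[1])&(P[...,1]<hi[1])&(P[...,2]>z0)&(P[...,2]<z1)
    q=P[k][:,:2].astype(np.float32); print(len(q),q.mean(0),cv2.minAreaRect(q))
show((.4,.22),(.6,.42),.06,.1)
show((.4,.22),(.6,.42),.008,.1)
show((.45,-.1),(.65,.1),.025,.1)
show((.45,-.1),(.65,.1),.006,.1)
show((.35,-.4),(.6,-.22),.008,.1)
E
```

```text
[[328.0039329    0.         317.0112386 ]
 [  0.         328.0039329  192.78331052]
 [  0.           0.           1.        ]] [[ 5.40727062e-04 -9.50916617e-01 -3.09446758e-01  8.03110896e-02]
 [ 9.99999145e-01  1.45850869e-04  1.29920439e-03 -9.00707755e-04]
 [-1.19030196e-03 -3.09447196e-01  9.50915883e-01 -1.23608875e-01]
 [ 0.00000000e+00  0.00000000e+00  0.00000000e+00  1.00000000e+00]]
65 [0.50007    0.32490855] ((0.5015082955360413, 0.3258623480796814), (0.059984322637319565, 0.0926535427570343), 23.47133445739746)
704 [0.49840152 0.32177252] ((0.500128448009491, 0.32023942470550537), (0.19013649225234985, 0.19650064408779144), 2.1144673824310303)
192 [ 0.5610238  -0.00075179] ((0.5606775283813477, -0.00041620247066020966), (0.04003727063536644, 0.08396287262439728), 79.17178344726562)
639 [ 0.5576928  -0.00145921] ((0.5514527559280396, -0.002377241849899292), (0.19425076246261597, 0.19322490692138672), 87.44129180908203)
297 [ 0.44928518 -0.29246342] ((0.47678714990615845, -0.3126017451286316), (0.2484002709388733, 0.1601378172636032), 4.556300640106201)
```

View pics/crop1.png

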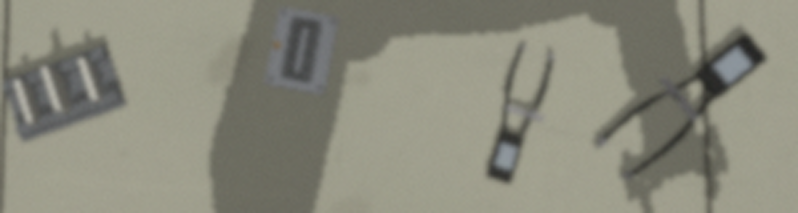

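Run:
```python
from h import *
print(inc([0.48,-0.30,0.25],np.radians(-107)))
```

```text
([0.7477, -0.3, 0.0006, 0.0, -0.0, 0.0935], 'mm', array([ 3.738e+02, -1.500e+02,  3.000e-01]), 'deg', array([ 0. , -0. , 33.7]))
```

carry_out:
  increments:
    - [[0.75,-0.3,0,0,0,0.0935],[0.75,-0.3,0,0,0,0.0935],[0.75,-0.3,0,0,0,0.0935],[0.75,-0.3,0,0,0,0.0935],[0.75,-0.3,0,0,0,0.0935]]

```text
clock: 1.82
tcp_pos: [0.4016, -0.363, 0.2506]
orientation: [0.0, 0.989, -0.148, 0.0]
wrist_force: [0.0, -0.7, -0.1]
finger_gap: 0.0852
grip_force: 0.0
```

carry_out:
  increments:
    - [[0.1,-0.15,0,0,0,0],[0.1,-0.15,0,0,0,0],[0.1,-0.15,0,0,0,0]]

```text
clock: 2.2
tcp_pos: [0.4714, -0.3056, 0.2502]
orientation: [0.0, 0.989, -0.146, 0.0]
wrist_force: [0.4, 0.2, 0.7]
finger_gap: 0.0856
grip_force: 0.0
```

Run:
```python
from h import *
P,f,m=cloud("wrist");cv2.imwrite("pics/w1.png",f);np.savez("w1.npz",P=P,m=m)
s=env.get_state();print(s["tcp_pos"],s["qvel"])
for n in ["tweezers","disc_left","disc_right","grip"]:
    print(n,[(round(d["score"],2),[round(float(v),4) for v in d["position"]]) for d in env.find_in("wrist",n)][:4])
k=m&(P[...,2]>.006)&(P[...,0]>.33)&(P[...,0]<.62)&(P[...,1]>-.38)&(P[...,1]<-.2)
v,u=np.nonzero(k);print(k.sum(),u.min(),u.max(),v.min(),v.max())
g=m&(P[...,0]>.33)&(P[...,0]<.62)&(P[...,1]>-.38)&(P[...,1]<-.2)&(P[...,2]<.004);print("table z",np.median(P[g][:,2]))
```

```text
[ 0.47039382 -0.30654972  0.25020978] [-0.03848953 -0.00510214 -0.00909908 -0.00045449 -0.00256676 -0.00427093]
tweezers [(0.7, [0.4453, -0.2866, 0.0173]), (0.69, [0.5017, -0.5478, 0.025])]
disc_left [(0.86, [0.4591, -0.5155, 0.0215]), (0.75, [0.4839, -0.2995, 0.0153])]
disc_right [(0.86, [0.5037, -0.335, 0.0133]), (0.66, [0.4817, -0.4686, 0.0143])]
grip [(0.9, [0.5021, -0.5428, 0.0224]), (0.6, [0.4426, -0.2929, 0.0155])]
44280 2 633 69 399
table z -0.00038921713537942715
```

View pics/w1.png

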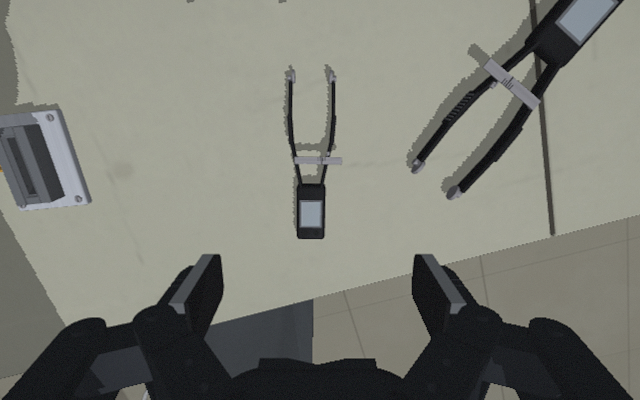

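The picture shows the smaller meter with its display up: case px (298–324, 185–238), tips (291,72) and (332,72), scale at (318,160). The holder is at the left edge, and the larger look-alike is at upper right.

Run:
```python
from h import *
d=np.load("w1.npz");P,m=d["P"],d["m"]
def reg(u0,u1,v0,v1,z=.008):
    k=np.zeros_like(m);k[v0:v1,u0:u1]=1;k&=m&(P[...,2]>z);return P[k]
c=reg(285,345,186,245);r=cv2.minAreaRect(c[:,:2].astype(np.float32));print("case",r,len(c),np.percentile(c[:,2],[5,50,95]))
L=reg(284,305,64,155);R=reg(316,345,64,155)
tl=reg(284,305,64,84);tr=reg(316,345,64,84)
mid=(tl[:,:2].mean(0)+tr[:,:2].mean(0))/2;cc=np.array(r[0])
dv=mid-cc;print("tips",tl.mean(0),tr.mean(0),"axis",np.degrees(np.arctan2(dv[1],dv[0])),np.linalg.norm(dv))
a=dv/np.linalg.norm(dv);n=np.array([-a[1],a[0]]);allp=np.vstack([c,L,R]);x=(allp[:,:2]-cc)@a
y=(allp[:,:2]-cc)@n
print("extent",x.min(),x.max(),"case w",y[:len(c)].min(),y[:len(c)].max())
o=cc+a*((x.min()+x.max())/2-.0405+.022) ;print("origin by extents(-56..137)",cc+a*(x.min()+.056),cc+a*(x.max()-.137))
for s in (L,R):
    xx=(s[:,:2]-cc)@a; yy=(s[:,:2]-cc)@n
    for t in (.07,.09,.11,.13,.15): 
        q=yy[abs(xx-t)<.004]; print(t,len(q) and (q.min(),q.max()))
# holder lower look
print(inc([0.56,0.0,0.25],np.radians(-100.8)))
```

```text
case ((0.4146890342235565, -0.2804343104362488), (0.03343230485916138, 0.06636884063482285), 72.31429290771484) 1510 [0.01373036 0.0160123  0.01752422]
tips [ 0.56402491 -0.30508628  0.01113838] [ 0.55164259 -0.34554975  0.0113964 ] axis -17.409063934108282 0.15001652612049488
extent -0.03311531499215258 0.15814989975156357 case w -0.016659445941574393 0.016864571338907286
origin by extents(-56..137) [ 0.43652544 -0.28728122] [ 0.43487012 -0.28676219]
0.07 (np.float64(0.017333510110794793), np.float64(0.021679126353802064))
0.09 (np.float64(0.020329494473114315), np.float64(0.025794530804194117))
0.11 (np.float64(0.021457652176931644), np.float64(0.02683777671793566))
0.13 (np.float64(0.021033186893663167), np.float64(0.02418698747202842))
0.15 (np.float64(0.01777669186420149), np.float64(0.02529057873102685))
0.07 (np.float64(-0.020591224244547634), np.float64(-0.017089413391891076))
0.09 (np.float64(-0.02560632676118337), np.float64(-0.020158771506475645))
0.11 (np.float64(-0.026218715711779552), np.float64(-0.02175204855044043))
0.13 (np.float64(-0.02451834340658941), np.float64(-0.02116712079652723))
0.15 (np.float64(-0.02526659985292668), np.float64(-0.017930010664469736))
([-0.0074, -0.6423, 0.0005, 0.0, 0.0, -0.0175], 'mm', array([-3.700e+00, -3.211e+02,  3.000e-01]), 'deg', array([ 0. ,  0. , -6.3]))
```

carry_out:
  increments:
    - [[0,-0.64,0,0,0,-0.0175],[0,-0.64,0,0,0,-0.0175],[0,-0.64,0,0,0,-0.0175],[0,-0.64,0,0,0,-0.0175],[0,-0.64,0,0,0,-0.0175]]

```text
clock: 3.08
tcp_pos: [0.5601, -0.0153, 0.2506]
orientation: [-0.003, 0.996, -0.087, 0.001]
wrist_force: [0.4, -0.8, -0.9]
finger_gap: 0.0854
grip_force: 0.0
```

carry_out:
  increments:
    - [[0,0,0,0,0,0],[0,0,0,0,0,0]]

```text
clock: 3.32
tcp_pos: [0.5597, -0.0172, 0.2503]
orientation: [-0.003, 0.996, -0.088, 0.0]
wrist_force: [-1.4, 0.6, 0.8]
finger_gap: 0.0853
grip_force: 0.0
```

Run:
```python
from h import *
P,f,m=cloud("wrist");cv2.imwrite("pics/w2.png",f);np.savez("w2.npz",P=P,m=m)
s=env.get_state();print(s["tcp_pos"],abs(s["qvel"]).max())
def sel(z0,z1,c=(.56,0),r=.075): 
    k=m&(P[...,2]>z0)&(P[...,2]<z1)&(np.hypot(P[...,0]-c[0],P[...,1]-c[1])<r);return P[k]
for z0,z1 in ((.028,.036),(.006,.014)):
    q=sel(z0,z1);print(z0,len(q),cv2.minAreaRect(q[:,:2].astype(np.float32)),np.median(q[:,2]))
q=sel(.006,.014,(.56,0),.03);print("floor",len(q),q[:,:2].mean(0) if len(q) else 0, cv2.minAreaRect(q[:,:2].astype(np.float32)) if len(q)>3 else 0)
print(inc([0.50,0.32,0.28],np.radians(-73)))
```

```text
[ 0.55961364 -0.01766122  0.25028492] 0.014323003909966945
0.028 2343 ((0.561286211013794, 0.0003898683935403824), (0.039790503680706024, 0.0846627801656723), 79.9373550415039) 0.03159560111211082
0.006 4451 ((0.5615743398666382, 0.00010052695870399475), (0.08436769992113113, 0.10924036800861359), 79.5302505493164) 0.00987656014969307
floor 810 [ 0.56023769 -0.00220602] ((0.5605337619781494, -0.00046153366565704346), (0.05979739874601364, 0.05611691623926163), 49.44202423095703)
([-0.2362, -0.6441, -0.0557, -0.0009, -0.0002, -0.0754], 'mm', array([-118.1, -322.1,  -27.8]), 'deg', array([ -0.3,  -0.1, -27.1]))
```

View pics/w2.png

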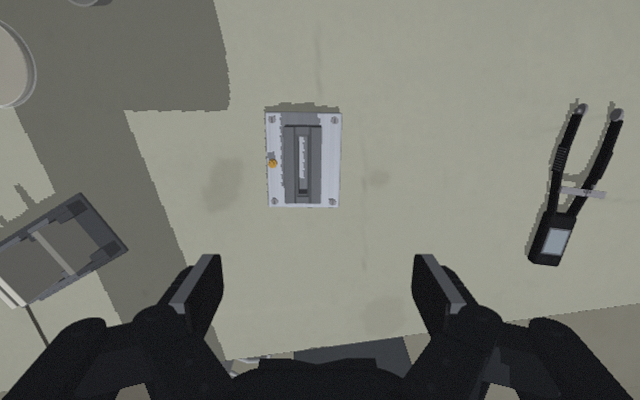

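The holder is at px (303,158) with its slot centred and the terminal at (271,162). The rack is at the left edge.

carry_out:
  increments:
    - [[-0.236,-0.644,-0.056,0,0,-0.0755],[-0.236,-0.644,-0.056,0,0,-0.0755],[-0.236,-0.644,-0.056,0,0,-0.0755],[-0.236,-0.644,-0.056,0,0,-0.0755],[-0.236,-0.644,-0.056,0,0,-0.0755]]

```text
clock: 4.0
tcp_pos: [0.512, 0.2699, 0.278]
orientation: [-0.012, 0.986, 0.167, -0.001]
wrist_force: [-0.5, -0.1, -0.4]
finger_gap: 0.0853
grip_force: 0.0
```

carry_out:
  increments:
    - [[0,-0.05,0,0,0,0],[0,-0.05,0,0,0,0]]

```text
clock: 4.25
tcp_pos: [0.5084, 0.2807, 0.2779]
orientation: [-0.016, 0.984, 0.175, -0.002]
wrist_force: [0.8, -0.8, -0.1]
finger_gap: 0.0854
grip_force: 0.0
```

Run:
```python
from h import *
d=np.load("w2.npz");P,m=d["P"],d["m"];c=np.array([.5614,.0002]);a=np.radians(-10.3);R=np.array([[np.cos(a),np.sin(a)],[-np.sin(a),np.cos(a)]])
Q=(P[...,:2]-c)@R.T
k=m&(P[...,2]<.028)&(abs(Q[...,0])<.038)&(abs(Q[...,1])<.014)
q=Q[k];print("slot",len(q),np.percentile(q,[1,50,99],axis=0)); r=cv2.minAreaRect(q.astype(np.float32));print(r)
P,f,m=cloud("wrist");cv2.imwrite("pics/w3.png",f);np.savez("w3.npz",P=P,m=m)
s=env.get_state();print(s["tcp_pos"],abs(s["qvel"]).max())
near=m&(np.hypot(P[...,0]-.5,P[...,1]-.32)<.13)
for z0,z1 in ((.074,.09),(.045,.062),(.012,.1)):
    k=(near&(P[...,2]>z0)&(P[...,2]<z1)).astype(np.uint8)
    n,l,st,_=cv2.connectedComponentsWithStats(k)
    for i in range(1,n):
        if st[i,4]>60: q=P[l==i];print(z0,st[i],q.mean(0),cv2.minAreaRect(q[:,:2].astype(np.float32)))
for n in ["plate","short_plate_1"]:
    print(n,[(round(d["score"],2),[round(float(v),4) for v in d["position"]]) for d in env.find_in("wrist",n)][:4])
```

```text
slot 516 [[-0.03182699 -0.00407551]
 [-0.00339222  0.0005967 ]
 [ 0.02775538  0.00500046]]
((0.00014101341366767883, 0.000729782972484827), (0.06448246538639069, 0.00977039709687233), 0.13840986788272858)
[0.50855365 0.28020765 0.27782995] 0.012792902808689128
0.074 [275 129  10  60 519] [0.50455517 0.3261119  0.08044833] ((0.5031527280807495, 0.3259826898574829), (0.06022278591990471, 0.008346887305378914), 19.688236236572266)
0.045 [236 125  13  56 533] [0.48989875 0.36791235 0.05429915] ((0.48859816789627075, 0.36838921904563904), (0.05909407138824463, 0.008661555126309395), 19.531648635864258)
0.045 [278 126  10  55 115] [0.50829348 0.3240355  0.05424817] ((0.5055414438247681, 0.32280853390693665), (0.05900632590055466, 0.0074181389063596725), 27.246679306030273)
0.045 [321 126   8  57 432] [0.52011609 0.28440788 0.05573652] ((0.5185742974281311, 0.28372201323509216), (0.05996266379952431, 0.0075990911573171616), 20.43655014038086)
0.012 [ 221  115  129   74 5177] [0.50584006 0.32866212 0.04002717] ((0.503147304058075, 0.32612258195877075), (0.0765148252248764, 0.1439165472984314), 19.89842987060547)
plate [(0.68, [0.5064, 0.3229, 0.0812])]
short_plate_1 [(0.96, [0.5236, 0.287, 0.0538]), (0.64, [0.4838, 0.3673, 0.0536])]
```

View pics/w3.png

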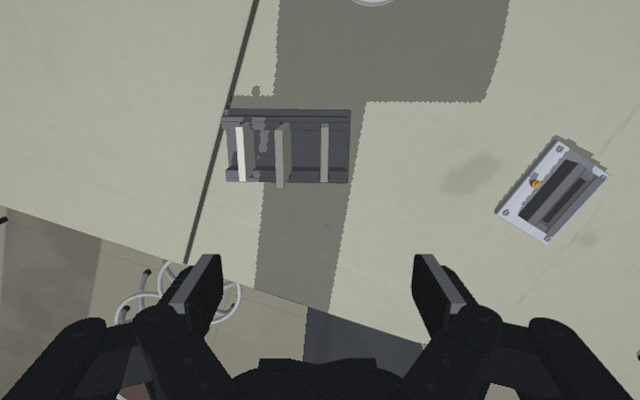

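The tall plate is the middle one at px (280,155). The short plates are at (241,153) and (324,153).

Run:
```python
from h import *
print(env.get_state()["orientation"]);print(inc([0.5032,0.3260,0.13],np.radians(-70.2)))
```

```text
[-0.01556567  0.98453773  0.17447066 -0.00177713]
([0.0207, -0.0808, 0.2985, -0.005, -0.0003, 0.0008], 'mm', array([ 10.4, -40.4, 149.3]), 'deg', array([-1.8, -0.1,  0.3]))
```

carry_out:
  increments:
    - [[0.0207,-0.0808,0.15,-0.005,-0.0003,0.0008],[0.0207,-0.0808,0.25,-0.005,-0.0003,0.0008],[0.0207,-0.0808,0.2985,-0.005,-0.0003,0.0008],[0.0207,-0.0808,0.2985,-0.005,-0.0003,0.0008],[0.0207,-0.0808,0.2985,-0.005,-0.0003,0.0008]]
  jaw: 0.6
  squeeze: 30

```text
clock: 5.03
tcp_pos: [0.5137, 0.3033, 0.1318]
orientation: [-0.01, 0.981, 0.194, -0.001]
wrist_force: [0.1, 0.1, -0.1]
finger_gap: 0.0343
grip_force: 0.0
```

Run:
```python
from h import *
s=env.get_state();print(s["tcp_pos"],s["orientation"],s["finger_gap"]);print(inc([0.5032,0.3260,0.074],np.radians(-70.2)))
```

```text
[0.51370812 0.30327303 0.13184667] [-0.01028884  0.98099955  0.19373413 -0.00105413] 0.03427964097528353
([-0.0024, -0.0476, 0.1167, -0.0033, -0.0002, 0.0071], 'mm', array([ -1.2, -23.8,  58.3]), 'deg', array([-1.2, -0.1,  2.5]))
```

carry_out:
  increments:
    - [[0,0,0,0,0,0]]

```text
clock: 5.15
tcp_pos: [0.5142, 0.3039, 0.1327]
orientation: [-0.011, 0.981, 0.194, 0.0]
wrist_force: [0.3, -0.4, 0.0]
finger_gap: 0.0341
grip_force: 0.0
```

Run:
```python
from h import *
s=env.get_state();print(s["tcp_pos"],s["orientation"],s["joint_pos"],s["qvel"]);print(inc([0.5032,0.3260,0.074],np.radians(-70.2)))
```

```text
[0.51423145 0.30393965 0.13273368] [-1.05583910e-02  9.80924580e-01  1.94101727e-01  9.56350682e-05] [ 0.38965508  0.40877857 -0.10962367  1.04812846  0.02068281  3.14058643] [ 7.80408042e-03  4.20969091e-05 -3.92583018e-03 -3.78356229e-03
  5.51231388e-04 -9.34017702e-05]
([-0.0041, -0.0468, 0.1184, -0.0033, -0.0006, 0.0072], 'mm', array([ -2.1, -23.4,  59.2]), 'deg', array([-1.2, -0.2,  2.6]))
```

Joint 6 is at its limit, so I'll use the half-turned grasp, turning j6 down.

carry_out:
  increments:
    - [[0,0,0,0,0,-0.145],[0,0,0,0,0,-0.145],[0,0,0,0,0,-0.145],[0,0,0,0,0,-0.145],[0,0,0,0,0,-0.145]]

```text
clock: 5.78
tcp_pos: [0.5136, 0.3041, 0.1323]
orientation: [-0.01, 0.794, 0.608, 0.004]
wrist_force: [0.1, -0.5, 0.0]
finger_gap: 0.0344
grip_force: 0.0
```

carry_out:
  increments:
    - [[0,0,0,0,0,-0.145],[0,0,0,0,0,-0.145],[0,0,0,0,0,-0.145],[0,0,0,0,0,-0.145],[0,0,0,0,0,-0.145]]

```text
clock: 6.4
tcp_pos: [0.5136, 0.3042, 0.1323]
orientation: [-0.007, 0.445, 0.895, 0.008]
wrist_force: [-0.4, -0.5, -0.3]
finger_gap: 0.0342
grip_force: 0.0
```

carry_out:
  increments:
    - [[0,0,0,0,0,-0.145],[0,0,0,0,0,-0.145],[0,0,0,0,0,-0.145],[0,0,0,0,0,-0.145],[0,0,0,0,0,-0.145]]

```text
clock: 7.02
tcp_pos: [0.5136, 0.3041, 0.1323]
orientation: [-0.002, 0.006, 1.0, 0.01]
wrist_force: [0.4, 0.2, 1.2]
finger_gap: 0.0343
grip_force: 0.0
```

Run:
```python
from h import *
s=env.get_state();print(s["tcp_pos"],s["orientation"],s["joint_pos"]);print(inc([0.5032,0.3260,0.12],np.radians(109.8)))
```

```text
[0.5136487  0.30413856 0.13230616] [-0.00240494  0.00576148  0.99992816  0.01023242] [ 0.39031579  0.40896802 -0.11044544  1.04792442  0.02073648  0.4018753 ]
([0.0213, 0.043, 0.0256, 0.0034, -0.0002, -0.0568], 'mm', array([10.6, 21.5, 12.8]), 'deg', array([  1.2,  -0.1, -20.5]))
```

carry_out:
  increments:
    - [[0.0213,0.043,0.0256,0.0034,-0.0002,-0.0568],[0.0213,0.043,0.0256,0.0034,-0.0002,-0.0568],[0.0213,0.043,0.0256,0.0034,-0.0002,-0.0568],[0.0213,0.043,0.0256,0.0034,-0.0002,-0.0568]]

```text
clock: 7.52
tcp_pos: [0.5029, 0.3259, 0.1191]
orientation: [-0.001, -0.168, 0.986, -0.0]
wrist_force: [1.4, -0.6, 0.6]
finger_gap: 0.0341
grip_force: 0.0
```

Run:
```python
from h import *
s=env.get_state();print(s["tcp_pos"],s["orientation"],s["joint_pos"][5]);print(inc([0.5032,0.3260,0.074],np.radians(109.8)))
P,f,m=cloud("wrist");k=m&(P[...,2]>.074)&(P[...,2]<.09)&(np.hypot(P[...,0]-.503,P[...,1]-.326)<.04)
n,l,st,_=cv2.connectedComponentsWithStats(k.astype(np.uint8))
for i in range(1,n):
    if st[i,4]>60: q=P[l==i];print(st[i],q.mean(0),cv2.minAreaRect(q[:,:2].astype(np.float32)))
```

```text
[0.50292798 0.32588294 0.11913422] [-6.89382600e-04 -1.67696283e-01  9.85838455e-01 -1.49673239e-04] 0.10403039468015211
([-0.0007, 0.0, 0.0903, -0.0, -0.0002, -0.0014], 'mm', array([-0.4,  0. , 45.1]), 'deg', array([-0. , -0.1, -0.5]))
[ 310  181   16  105 1548] [0.49988933 0.32608769 0.08073167] ((0.5023892521858215, 0.32685208320617676), (0.0601097047328949, 0.008001208305358887), 19.719942092895508)
```

carry_out:
  increments:
    - [[-0.001,0.001,0.045,0,0,-0.0014],[-0.001,0.001,0.09,0,0,-0.0014],[-0.001,0.001,0.09,0,0,-0.0014],[-0.001,0.001,0.09,0,0,-0.0014]]

```text
clock: 8.07
tcp_pos: [0.5029, 0.3264, 0.0738]
orientation: [-0.001, -0.173, 0.985, -0.0]
wrist_force: [0.5, 0.1, 0.2]
finger_gap: 0.0344
grip_force: 0.0
```

carry_out:
  increments:
    - [[0,0,0,0,0,0],[0,0,0,0,0,0],[0,0,0,0,0,0],[0,0,0,0,0,0],[0,0,0,0,0,0]]
  jaw: 1
  squeeze: 35

```text
clock: 8.7
tcp_pos: [0.5032, 0.3266, 0.0741]
orientation: [-0.001, -0.173, 0.985, -0.0]
wrist_force: [0.5, -0.2, 6.9]
finger_gap: 0.0073
grip_force: 35.8
```

carry_out:
  increments:
    - [[0,0,-0.03,0,0,0],[0,0,-0.08,0,0,0],[0,0,-0.16,0,0,0],[0,0,-0.16,0,0,0],[0,0,-0.16,0,0,0]]

```text
clock: 9.32
tcp_pos: [0.5022, 0.3263, 0.1528]
orientation: [-0.002, -0.174, 0.985, -0.0]
wrist_force: [-0.5, 0.5, -2.0]
finger_gap: 0.0073
grip_force: 34.8
```

Run:
```python
from h import *
s=env.get_state();print(s["tcp_pos"],s["finger_gap"],s["grip_force"],s["wrist_force"])
P,f,m=cloud("wrist");k=m&(P[...,2]>.15)&(P[...,2]<.17)&(np.hypot(P[...,0]-.503,P[...,1]-.326)<.06)
n,l,st,_=cv2.connectedComponentsWithStats(k.astype(np.uint8))
for i in range(1,n):
    if st[i,4]>60: q=P[l==i];print(st[i],q.mean(0),cv2.minAreaRect(q[:,:2].astype(np.float32)))
cv2.imwrite("pics/w4.png",f)
print(inc([0.5614,.0005,0.155],np.radians(79.7)))
```

```text
[0.50218605 0.32632946 0.15278753] 0.007312055982315366 34.79126036167145 [-0.51440014  0.49588978 -1.98453988]
[ 273  208   90  135 4009] [0.49639699 0.32521349 0.1595748 ] ((0.5000520944595337, 0.32852718234062195), (0.05793968215584755, 0.032232657074928284), 42.100162506103516)
([0.1105, -0.6528, -0.005, -0.0003, -0.0008, 0.0841], 'mm', array([  55.3, -326.4,   -2.5]), 'deg', array([-0.1, -0.3, 30.3]))
```

View pics/w4.png

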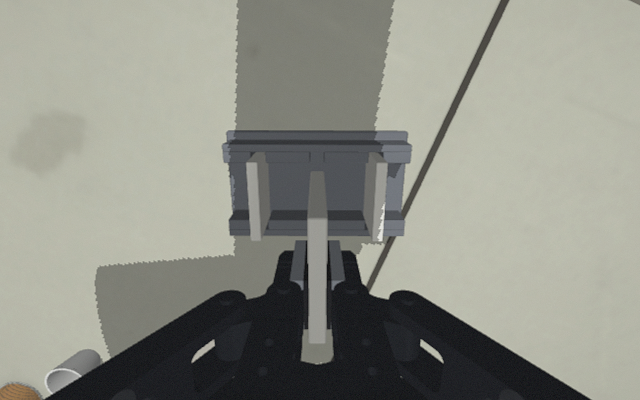

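Run:
```python
from h import *
P,f,m=cloud("wrist");s=env.get_state()
Q=(P-s["tcp_pos"])@Rq(s["orientation"]).as_matrix()
k=np.zeros_like(m);k[165:348,305:332]=1;k&=m&(Q[...,2]>-.012)&(Q[...,2]<-.002)&(abs(Q[...,1])<.012)
q=Q[k];print(len(q),np.percentile(q,[1,50,99],axis=0),cv2.minAreaRect(q[:,:2].astype(np.float32)))
```

```text
2537 [[-0.02836047 -0.00350679 -0.01018291]
 [ 0.00625256  0.00110779 -0.00707912]
 [ 0.03013615  0.00583242 -0.00290974]] ((0.000576455146074295, 0.0006929184310138226), (0.06046765670180321, 0.01081441342830658), 2.7386064529418945)
```

carry_out:
  increments:
    - [[0.111,-0.653,-0.005,0,-0.0008,0.084],[0.111,-0.653,-0.005,0,-0.0008,0.084],[0.111,-0.653,-0.005,0,-0.0008,0.084],[0.111,-0.653,-0.005,0,-0.0008,0.084],[0.111,-0.653,-0.005,0,-0.0008,0.084]]

```text
clock: 10.05
tcp_pos: [0.5579, 0.0172, 0.1544]
orientation: [-0.0, 0.089, 0.996, -0.0]
wrist_force: [1.5, 0.3, -1.3]
finger_gap: 0.0074
grip_force: 34.9
```

Run:
```python
from h import *
s=env.get_state();print(s["tcp_pos"],s["finger_gap"],s["joint_pos"][5]);print(inc([0.5615,.0006,0.12],np.radians(79.7)))
```

```text
[0.55793756 0.01720403 0.15437954] 0.007368776903447394 0.06620576022573976
([-0.0129, -0.0314, 0.0688, -0.0001, -0.0, 0.0002], 'mm', array([ -6.5, -15.7,  34.4]), 'deg', array([-0. , -0. ,  0.1]))
```

carry_out:
  increments:
    - [[-0.014,-0.0315,0.04,0,0,0],[-0.014,-0.0315,0.079,0,0,0],[-0.014,-0.0315,0.079,0,0,0],[-0.014,-0.0315,0.079,0,0,0],[-0.014,-0.0315,0.079,0,0,0]]

```text
clock: 10.68
tcp_pos: [0.5633, 0.0027, 0.1168]
orientation: [0.001, 0.089, 0.996, -0.0]
wrist_force: [1.2, -0.5, -1.9]
finger_gap: 0.0072
grip_force: 35.0
```

Run:
```python
from h import *
P,f,m=cloud("wrist");s=env.get_state();print(s["tcp_pos"],s["orientation"]);print(inc([0.5615,.0006,0.10],np.radians(79.7)))
c=np.array([.5614,.0002]);a=np.radians(-10.3);R=np.array([[np.cos(a),np.sin(a)],[-np.sin(a),np.cos(a)]])
Q=(P[...,:2]-c)@R.T
for z0,z1 in ((.116,.13),(.029,.036),(.007,.013)):
    q=Q[m&(P[...,2]>z0)&(P[...,2]<z1)&(abs(Q[...,0])<.06)&(abs(Q[...,1])<(.01 if z0>.1 else .05))]
    print(z0,len(q),cv2.minAreaRect(q.astype(np.float32)))
cv2.imwrite("pics/w5.png",cv2.resize(f[60:380,180:460],None,fx=1.8,fy=1.8))
```

```text
[0.56332574 0.0026984  0.11689275] [ 1.60721773e-03  8.88925952e-02  9.96039805e-01 -4.78930516e-04]
([0.003, -0.0048, 0.0338, -0.0001, 0.0005, 0.0003], 'mm', array([ 1.5, -2.4, 16.9]), 'deg', array([-0. ,  0.2,  0.1]))
0.116 2983 ((0.00023822300136089325, -0.00036097969859838486), (0.01972898654639721, 0.06071895360946655), 87.0708999633789)
0.029 4273 ((-0.0047554150223731995, 0.0012106653302907944), (0.039999328553676605, 0.07642235606908798), 89.64775848388672)
0.007 8629 ((-0.0007281862199306488, 0.0012031905353069305), (0.08406748622655869, 0.1102546975016594), 89.72225952148438)
```

View pics/w5.png

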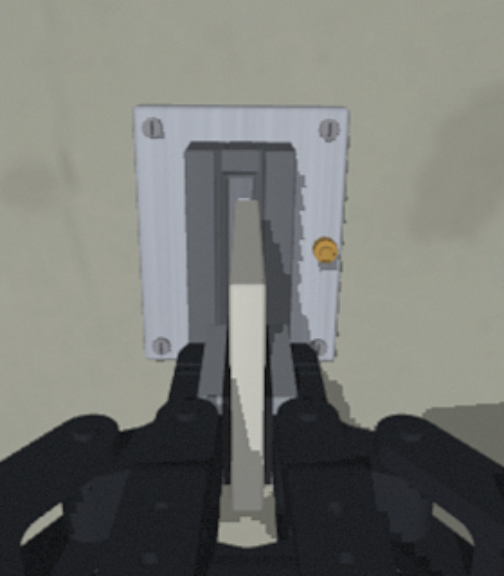

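The plate is held square over the slot, about 2 mm to the right of it (plate corner at crop px (247,200), slot at (241,180)). I'll correct that and lower.

carry_out:
  increments:
    - [[0.0035,-0.0044,0.015,0,0.0003,0.0003],[0.0035,-0.0044,0.02,0,0.0003,0.0003],[0.0035,-0.0044,0.025,0,0.0003,0.0003],[0.0035,-0.0044,0.025,0,0.0003,0.0003]]

```text
clock: 11.22
tcp_pos: [0.5605, 0.0004, 0.1033]
orientation: [-0.0, 0.09, 0.996, -0.0]
wrist_force: [-0.4, -0.3, -1.0]
finger_gap: 0.0075
grip_force: 35.0
```

Run:
```python
from h import *
s=env.get_state();print(s["tcp_pos"],s["wrist_force"],s["ft_torque"]);print(inc([0.5613,.0008,0.078],np.radians(79.6)))
```

```text
[5.60528685e-01 4.01636277e-04 1.03297087e-01] [-0.3743825  -0.32983    -1.03097056] [ 0.01531915 -0.00196133 -0.01696848]
([-0.0014, 0.0011, 0.0506, -0.0001, -0.0001, 0.0001], 'mm', array([-0.7,  0.6, 25.3]), 'deg', array([-0., -0.,  0.]))
```

carry_out:
  increments:
    - [[-0.001,0.001,0.007,0,0,0],[-0.001,0.001,0.014,0,0,0],[-0.001,0.001,0.021,0,0,0],[-0.001,0.001,0.028,0,0,0],[-0.001,0.001,0.028,0,0,0]]

```text
clock: 11.85
tcp_pos: [0.561, 0.0008, 0.0892]
orientation: [-0.0, 0.09, 0.996, -0.0]
wrist_force: [0.6, -0.0, -0.1]
finger_gap: 0.0072
grip_force: 35.0
```

carry_out:
  increments:
    - [[0,0,0.008,0,0,0],[0,0,0.016,0,0,0],[0,0,0.021,0,0,0],[0,0,0.024,0,0,0],[0,0,0.024,0,0,0]]

```text
clock: 12.48
tcp_pos: [0.5612, 0.0008, 0.0781]
orientation: [0.0, 0.09, 0.996, -0.0]
wrist_force: [-2.1, 0.4, 4.6]
finger_gap: 0.0075
grip_force: 35.6
```

carry_out:
  increments:
    - [[0,0,0.002,0,0,0],[0,0,0.003,0,0,0],[0,0,0.003,0,0,0]]

```text
clock: 12.85
tcp_pos: [0.5613, 0.0008, 0.0781]
orientation: [0.0, 0.09, 0.996, -0.0]
wrist_force: [-5.0, 0.8, 14.6]
finger_gap: 0.0075
grip_force: 37.4
```

carry_out:
  increments:
    - [[0,0,0,0,0,0],[0,0,0,0,0,0],[0,0,0,0,0,0],[0,0,0,0,0,0]]
  jaw: 0.75

```text
clock: 13.35
tcp_pos: [0.5612, 0.0008, 0.0758]
orientation: [-0.0, 0.09, 0.996, -0.0]
wrist_force: [-0.2, 0.2, -0.1]
finger_gap: 0.0212
grip_force: 0.0
```

carry_out:
  increments:
    - [[0,0,-0.06,0,0,0],[0,0,-0.16,0,0,0],[0,0,-0.2,0,0,0],[0,0,-0.2,0,0,0]]

```text
clock: 13.85
tcp_pos: [0.5626, 0.0007, 0.1778]
orientation: [0.002, 0.09, 0.996, -0.0]
wrist_force: [0.5, -0.4, -0.1]
finger_gap: 0.0216
grip_force: 0.0
```

Run:
```python
from h import *
P,f,m=cloud("wrist");s=env.get_state();print(s["tcp_pos"],s["orientation"],s["finger_gap"])
c=np.array([.5612,.0008]);a=np.radians(-10.4);R=np.array([[np.cos(a),np.sin(a)],[-np.sin(a),np.cos(a)]])
Q=(P[...,:2]-c)@R.T
for z0,z1 in ((.08,.095),(.029,.036),(.007,.013)):
    q=m&(P[...,2]>z0)&(P[...,2]<z1)&(abs(Q[...,0])<.06)&(abs(Q[...,1])<(.015 if z0>.07 else .05))
    print(z0,q.sum(),cv2.minAreaRect(Q[q].astype(np.float32)),np.median(P[q][:,2]))
cv2.imwrite("pics/w6.png",f)
print("meter",inc([0.5043,-0.3086,0.16],np.radians(72.5)))
```

```text
[0.56165535 0.00079197 0.17620794] [ 5.55581038e-04  9.02832218e-02  9.95915892e-01 -4.08986992e-04] 0.021558877491981616
0.08 913 ((-0.0006686151027679443, 0.0013384961057454348), (0.007497924845665693, 0.06060817465186119), 89.81192779541016) 0.08487824188390863
0.029 3427 ((-0.00022967904806137085, 0.0005836263298988342), (0.03997033089399338, 0.08458230644464493), 89.75474548339844) 0.03166986237166705
0.007 5830 ((-0.0006826445460319519, 0.0005973279476165771), (0.08414336293935776, 0.10943206399679184), 89.79119873046875) 0.00990456865898047
meter ([0.0016, -0.6293, 0.0329, -0.0001, 0.0002, 0.0198], 'mm', array([   0.8, -314.7,   16.4]), 'deg', array([-0. ,  0.1,  7.1]))
```

View pics/w6.png

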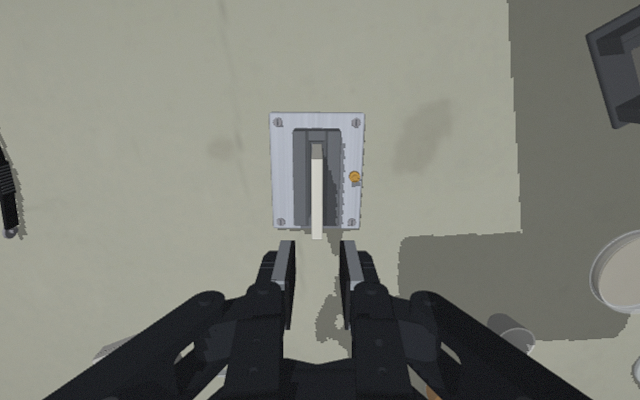

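The plate stands fully home: its top measures 84.9 mm, against 85 expected. Next is the meter.

carry_out:
  increments:
    - [[0.0016,-0.629,0,0,0.0002,0.0198],[0.0016,-0.629,0,0,0.0002,0.0198],[0.0016,-0.629,0,0,0.0002,0.0198],[0.0016,-0.629,0,0,0.0002,0.0198],[0.0016,-0.629,0,0,0.0002,0.0198]]
  jaw: 0.15

```text
clock: 14.52
tcp_pos: [0.5029, -0.3077, 0.1742]
orientation: [-0.002, 0.152, 0.988, 0.0]
wrist_force: [1.4, -0.1, 0.4]
finger_gap: 0.0729
grip_force: 0.0
```

carry_out:
  increments:
    - [[0,-0.05,0,0,0,0],[0,-0.05,0,0,0,0],[0,-0.05,0,0,0,0]]

```text
clock: 14.9
tcp_pos: [0.4963, -0.3291, 0.1749]
orientation: [-0.002, 0.152, 0.988, 0.001]
wrist_force: [0.6, 0.0, 0.4]
finger_gap: 0.0728
grip_force: 0.0
```

Run:
```python
from h import *
P,f,m=cloud("wrist");s=env.get_state();print(s["tcp_pos"],s["orientation"],s["finger_gap"])
o=np.array([.4357,-.287]);a=np.radians(-17.5);R=np.array([[np.cos(a),np.sin(a)],[-np.sin(a),np.cos(a)]])
Q=(P[...,:2]-o)@R.T
B=m&(P[...,2]>.008)&(P[...,2]<.022)
k=B&(abs(Q[...,1])<.04)&(Q[...,0]>-.075)&(Q[...,0]<.15)
print(k.sum(),Q[k].min(0),Q[k].max(0))
for t in (.06,.075,.09,.11,.13):
    y=Q[k&(abs(Q[...,0]-t)<.003)][:,1]; print(t,y.min(),y.max(),(y.min()+y.max())/2)
c=Q[k&(Q[...,0]<.01)];print("case",cv2.minAreaRect(c.astype(np.float32)))
cv2.imwrite("pics/w7.png",f)
print(inc([0.5053,-0.3090,0.06],np.radians(72.5)))
```

```text
[ 0.49661755 -0.3288432   0.17528988] [-1.47077350e-03  1.51488811e-01  9.88457799e-01  3.95879698e-04] 0.0724742472098568
5456 [-0.05711555 -0.03212286] [0.13496488 0.02810343]
0.06 -0.0235822666796237 0.026456467735990974 0.0014371005281836376
0.075 -0.024526318238282288 0.027433120428271594 0.0014534010949946528
0.09 -0.024489037814688808 0.026764131365808217 0.0011375467755597047
0.11 -0.022700907694460128 0.026071658885507894 0.001685375595523883
0.13 -0.023699841400848517 0.026531955223492644 0.0014160569113220636
case ((-0.02356822043657303, 0.0016377875581383705), (0.06724797189235687, 0.03382064774632454), 0.38326308131217957)
([-0.0054, 0.043, 0.2306, 0.0001, -0.0005, 0.0002], 'mm', array([ -2.7,  21.5, 115.3]), 'deg', array([ 0. , -0.2,  0.1]))
```

carry_out:
  increments:
    - [[-0.004,0.0445,0.08,0,-0.0005,0.0002],[-0.004,0.0445,0.16,0,-0.0005,0.0002],[-0.004,0.0445,0.24,0,-0.0005,0.0002],[-0.004,0.0445,0.24,0,-0.0005,0.0002],[-0.004,0.0445,0.24,0,-0.0005,0.0002]]

```text
clock: 15.58
tcp_pos: [0.5061, -0.3093, 0.0576]
orientation: [0.001, 0.152, 0.988, -0.001]
wrist_force: [-0.9, -1.3, 0.4]
finger_gap: 0.0724
grip_force: 0.0
```

Run:
```python
from h import *
s=env.get_state();print(s["tcp_pos"],s["orientation"],s["finger_gap"])
print(inc([0.5047,-0.3081,0.020],np.radians(72.5)))
```

```text
[ 0.50614077 -0.30930784  0.05761609] [ 1.44652188e-03  1.51965444e-01  9.88384390e-01 -8.42527747e-04] 0.07235142449560583
([0.0037, 0.0015, 0.0752, -0.0002, 0.0005, 0.0001], 'mm', array([ 1.9,  0.8, 37.6]), 'deg', array([-0.1,  0.2,  0. ]))
```

carry_out:
  increments:
    - [[0.004,0.0015,0.03,0,0.0003,0],[0.004,0.0015,0.05,0,0.0003,0],[0.004,0.0015,0.068,0,0.0003,0],[0.004,0.0015,0.075,0,0.0003,0],[0.004,0.0015,0.075,0,0.0003,0]]

```text
clock: 16.2
tcp_pos: [0.5034, -0.3084, 0.0184]
orientation: [-0.0, 0.153, 0.988, -0.0]
wrist_force: [0.2, 0.0, 0.2]
finger_gap: 0.0725
grip_force: 0.0
```

carry_out:
  increments:
    - [[0,0,0,0,0,0],[0,0,0,0,0,0],[0,0,0,0,0,0],[0,0,0,0,0,0],[0,0,0,0,0,0]]
  jaw: 0.485
  squeeze: 30

```text
clock: 16.82
tcp_pos: [0.5043, -0.3089, 0.0198]
orientation: [0.001, 0.153, 0.988, -0.001]
wrist_force: [-0.4, 1.1, 6.1]
finger_gap: 0.0442
grip_force: 7.2
```

```bash
cat > gap.py <<'E'
from h import *
def meter(tag=None, zc=-.0):
    """discs in the tool frame from the wrist view: jaws lie at tool x -0.02..-0.07"""
    P,f,m=cloud("wrist");s=env.get_state()
    Q=(P-s["tcp_pos"])@Rq(s["orientation"]).as_matrix()
    print("tcp",s["tcp_pos"],"gap",s["finger_gap"],"F",s["grip_force"],s["wrist_force"])
    B=m&(Q[...,2]>-.002)&(Q[...,2]<.016)&(abs(Q[...,1])<.04)&(Q[...,0]<-.02)&(Q[...,0]>-.09)
    print("xmin",Q[B][:,0].min())
    for lo,hi in ((-.035,-.025),(-.045,-.035),(-.053,-.045),(-.058,-.053),(-.064,-.058)):
        for sg in (1,-1):
            q=Q[B&(Q[...,0]>lo)&(Q[...,0]<hi)&(Q[...,1]*sg>0)]
            if len(q): print(lo,sg,len(q),"y",np.percentile(q[:,1],[1,99]).round(4),"z",np.percentile(q[:,2],[5,50]).round(4))
    if tag: cv2.imwrite(f"pics/{tag}.png",f)
    return Q,m,f,s
E
python3 -c "
from gap import *
meter('w8')"
```

```text
tcp [ 0.50435786 -0.30892178  0.01987027] gap 0.04396962500733735 F 7.190679609775543 [1.27676991 0.72474353 6.1310302 ]
xmin -0.0557159110384579
-0.035 1 183 y [0.0178 0.0217] z [0.0055 0.0067]
-0.035 -1 177 y [-0.019 -0.015] z [0.0054 0.0066]
-0.045 1 162 y [0.0171 0.0211] z [0.0057 0.0067]
-0.045 -1 174 y [-0.0183 -0.0142] z [0.0056 0.0068]
-0.053 1 168 y [0.0135 0.0203] z [0.006  0.0098]
-0.053 -1 164 y [-0.0179 -0.0107] z [0.006  0.0096]
-0.058 1 4 y [0.0135 0.0208] z [0.0102 0.011 ]
-0.058 -1 10 y [-0.0185 -0.0107] z [0.0106 0.0124]
```

carry_out:
  increments:
    - [[0,0,-0.02,0,0,0],[0,0,-0.06,0,0,0],[0,0,-0.12,0,0,0],[0,0,-0.19,0,0,0],[0,0,-0.22,0,0,0]]

```text
clock: 17.5
tcp_pos: [0.5044, -0.309, 0.1311]
orientation: [0.001, 0.153, 0.988, -0.001]
wrist_force: [0.1, -0.7, -0.9]
finger_gap: 0.0442
grip_force: 5.9
```

carry_out:
  increments:
    - [[0,0,-0.02,0,0,0],[0,0,-0.02,0,0,0]]

```text
clock: 17.75
tcp_pos: [0.5036, -0.3083, 0.1387]
orientation: [-0.0, 0.153, 0.988, -0.0]
wrist_force: [0.2, -1.1, -1.4]
finger_gap: 0.0439
grip_force: 5.9
```

```bash
python3 -c "
from gap import *
Q,m,f,s=meter('w9')
c=m&(Q[...,2]<.03)&(Q[...,2]>-.03)&(abs(Q[...,1])<.02)&(Q[...,0]>.058)&(Q[...,0]<.14)
q=Q[c];print(len(q));
if len(q)>20: print('case x',q[:,0].min(),q[:,0].max(),'slope dz/dx',np.polyfit(q[:,0],q[:,2],1))
print(s['orientation'])
"
```

```text
tcp [ 0.50327824 -0.30806528  0.13802315] gap 0.04390442969852177 F 5.874330997467041 [-0.28998258 -0.21009281  0.09123897]
xmin -0.025883281087681054
-0.035 1 1 y [0.0184 0.0184] z [-0.001 -0.001]
-0.035 -1 3 y [-0.0159 -0.0157] z [-0.0018 -0.0014]
0
[-5.37256631e-04  1.52651489e-01  9.88279929e-01 -1.26596326e-04]
```

View pics/w9.png

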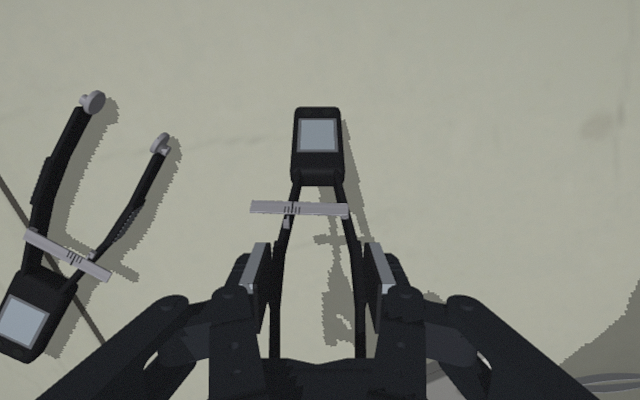

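The meter is held, with the case at px (318,145), but it has drooped at the case end. I'll measure the tilt.

```bash
python3 -c "
from gap import *
P,f,m=cloud('wrist');s=env.get_state();Q=(P-s['tcp_pos'])@Rq(s['orientation']).as_matrix()
k=np.zeros_like(m);k[112:178,298:338]=1;k&=m
q=Q[k];print(len(q),q.min(0),q.max(0));p=np.polyfit(q[:,0],q[:,2],1);print(p,np.degrees(np.arctan(p[0])))
py=np.polyfit(q[:,1],q[:,2]-np.polyval(p,q[:,0]),1);print('roll',py)
k=np.zeros_like(m);k[104:184,285:350]=1;k&=m&(P[...,2]>.05);q=Q[k];print('case',q.min(0),q.max(0),cv2.minAreaRect(q[:,:2].astype(np.float32)))
for c in ('scene',):
  P,f,m=cloud(c);cv2.imwrite('pics/s10.png',f)
  k=m&(P[...,2]>.09)&(P[...,2]<.2)&(P[...,1]>-.36)&(P[...,1]<-.25)&(P[...,0]>.53)&(P[...,0]<.6)
  print(k.sum(),P[k].min(0) if k.any() else '',P[k].max(0) if k.any() else '')
"
```

```text
2633 [ 0.02554133 -0.01268542  0.06185391] [0.06116728 0.01521421 0.11751663]
[1.50768265 0.02202932] 56.444894775342476
roll [-9.89222487e-04  1.27902945e-06]
case [ 0.02087125 -0.01566879  0.0582507 ] [0.04493774 0.01833071 0.08767657] ((0.03290503844618797, 0.0013371892273426056), (0.024058714509010315, 0.033999521285295486), 0.11552824825048447)
0
```

The meter pivoted about 56° in the grip, because at 24 mm the rests aren't parallel and the hold is weak. I'll lower it gently so the table flattens it, then regrip at the 20 mm mark, nearer its mass centre.

carry_out:
  increments:
    - [[0,0,0.03,0,0,0],[0,0,0.06,0,0,0],[0,0,0.09,0,0,0],[0,0,0.12,0,0,0],[0,0,0.14,0,0,0]]

```text
clock: 18.52
tcp_pos: [0.5026, -0.3076, 0.0667]
orientation: [-0.001, 0.153, 0.988, 0.0]
wrist_force: [0.3, 0.3, -1.4]
finger_gap: 0.0439
grip_force: 7.2
```

carry_out:
  increments:
    - [[0,0,0.02,0,0,0],[0,0,0.04,0,0,0],[0,0,0.06,0,0,0],[0,0,0.075,0,0,0],[0,0,0.085,0,0,0]]

```text
clock: 19.15
tcp_pos: [0.5037, -0.3084, 0.026]
orientation: [0.0, 0.153, 0.988, -0.0]
wrist_force: [-1.0, 2.9, 8.0]
finger_gap: 0.0442
grip_force: 7.0
```

```bash
python3 -c "
from gap import *
P,f,m=cloud('wrist');s=env.get_state();Q=(P-s['tcp_pos'])@Rq(s['orientation']).as_matrix()
print(s['tcp_pos'],s['wrist_force'],s['grip_force'])
k=m&(abs(Q[...,1])<.0125)&(Q[...,0]>.055)&(Q[...,0]<.145)&(P[...,2]>.008);q=Q[k];p=np.polyfit(q[:,0],q[:,2],1);print(len(q),q.min(0),q.max(0),np.degrees(np.arctan(p[0])),np.median(P[k][:,2]))
"
```

```text
[ 0.50370283 -0.30828101  0.02591422] [-0.16672928  0.34763489 -0.21804174] 7.325776437483
9518 [ 0.05500063 -0.01249537  0.00611139] [0.10874923 0.01248978 0.0135793 ] -0.4019587740189817 0.016379799426361516
```

carry_out:
  increments:
    - [[0,0,0,0,0,0],[0,0,0,0,0,0],[0,0,0,0,0,0],[0,0,-0.1,0,0,0],[0,0,-0.2,0,0,0]]
  jaw: 0.15

```text
clock: 19.82
tcp_pos: [0.5031, -0.308, 0.1269]
orientation: [-0.001, 0.153, 0.988, 0.0]
wrist_force: [-0.5, 0.6, 0.8]
finger_gap: 0.072
grip_force: 0.0
```

carry_out:
  increments:
    - [[0,0,-0.1,0,0,0],[0,0,-0.1,0,0,0],[0,0,-0.1,0,0,0],[0,0,-0.1,0,0,0]]

```text
clock: 20.32
tcp_pos: [0.5028, -0.3076, 0.1746]
orientation: [-0.001, 0.153, 0.988, 0.0]
wrist_force: [0.9, 0.7, -0.4]
finger_gap: 0.0728
grip_force: 0.0
```

```bash
cat > fit.py <<'E'
from h import *
P,f,m=cloud("wrist");s=env.get_state();print(s["tcp_pos"],s["finger_gap"])
o=np.array([.4351,-.2861]);a=np.radians(-17.5);R=np.array([[np.cos(a),np.sin(a)],[-np.sin(a),np.cos(a)]])
Q=(P[...,:2]-o)@R.T
B=m&(P[...,2]>.008)&(P[...,2]<.022)&(abs(Q[...,1])<.045)&(Q[...,0]>-.09)&(Q[...,0]<.19)
n,l,st,_=cv2.connectedComponentsWithStats(B.astype(np.uint8));i=1+st[1:,4].argmax();k=l==i
q=Q[k];print(st[i],"x",q[:,0].min(),q[:,0].max())
x0=q[:,0].min();c=q[q[:,0]<x0+.06];print("case",cv2.minAreaRect(c.astype(np.float32)))
for t in (.055,.07,.09,.11,.13,.15,.17):
    y=q[abs(q[:,0]-x0-t)<.003][:,1]
    if len(y): print(t-.056,y.min(),y.max(),(y.min()+y.max())/2)
cv2.imwrite("pics/w11.png",f)
E
python3 fit.py
```

```text
[ 0.50281056 -0.30765341  0.17458405] 0.07288476607952923
[ 279   44   67  214 5167] x -0.04037905414700666 0.1516131855674393
case ((-0.010363157838582993, 0.0037892963737249374), (0.03394916281104088, 0.05972788855433464), 89.0749740600586)
-0.0010000000000000009 -0.01360487055876821 0.019749996513885017 0.003072562977558403
0.014000000000000005 -0.01202676607587602 0.01808253062438913 0.003027882274256555
0.033999999999999996 -0.01676438709259054 0.020205794088945912 0.0017207034981776854
0.054 -0.02166036646231499 0.0234661526510039 0.000902893094344456
0.07400000000000001 -0.024837624239152697 0.026607101981161216 0.0008847388710042595
0.094 -0.024440435573036212 0.026071401345156498 0.000815482886060143
0.11400000000000002 -0.025130955486188374 0.023848527205736846 -0.0006412141402257644
```

Run:
```python
from h import *
print(inc([0.5163,-0.3114,0.05],np.radians(71.2)))
```

```text
([-0.0287, 0.0009, 0.2491, 0.0, -0.0005, 0.0034], 'mm', array([-14.3,   0.5, 124.5]), 'deg', array([ 0. , -0.2,  1.2]))
```

carry_out:
  increments:
    - [[-0.0287,0.001,0.1,0,-0.0005,0.0034],[-0.0287,0.001,0.2,0,-0.0005,0.0034],[-0.0287,0.001,0.249,0,-0.0005,0.0034],[-0.0287,0.001,0.249,0,-0.0005,0.0034],[-0.0287,0.001,0.249,0,-0.0005,0.0034]]

```text
clock: 21.0
tcp_pos: [0.5178, -0.3125, 0.0523]
orientation: [0.002, 0.163, 0.987, -0.001]
wrist_force: [-0.5, 0.4, 1.0]
finger_gap: 0.0726
grip_force: 0.0
```

Run:
```python
from h import *
s=env.get_state();print(s["tcp_pos"])
print(inc([0.5163,-0.3114,0.0185],np.radians(71.2)))
```

```text
[ 0.51780366 -0.31253538  0.05234587]
([0.0038, 0.0012, 0.0677, -0.0001, 0.0006, 0.0], 'mm', array([ 1.9,  0.6, 33.8]), 'deg', array([-0.1,  0.2,  0. ]))
```

carry_out:
  increments:
    - [[0.001,0.001,0.025,0,0.0002,0],[0.001,0.001,0.045,0,0.0002,0],[0.001,0.001,0.058,0,0.0002,0],[0.001,0.001,0.065,0,0.0002,0],[0.001,0.001,0.065,0,0.0002,0]]

```text
clock: 21.62
tcp_pos: [0.5171, -0.3116, 0.019]
orientation: [0.001, 0.163, 0.987, -0.0]
wrist_force: [0.5, -0.6, -0.1]
finger_gap: 0.0725
grip_force: 0.0
```

carry_out:
  increments:
    - [[0,0,0,0,0,0],[0,0,0,0,0,0],[0,0,0,0,0,0],[0,0,0,0,0,0],[0,0,0,0,0,0]]
  jaw: 0.512
  squeeze: 40

```text
clock: 22.25
tcp_pos: [0.5181, -0.3122, 0.0206]
orientation: [0.002, 0.163, 0.987, -0.001]
wrist_force: [0.1, 1.0, 5.7]
finger_gap: 0.0417
grip_force: 9.0
```

```bash
cat > case.py <<'E'
from h import *
P,f,m=cloud("wrist");s=env.get_state();Q=(P-s["tcp_pos"])@Rq(s["orientation"]).as_matrix()
print(s["clock"],s["tcp_pos"],s["orientation"].round(4),"gap",s["finger_gap"],"F",s["grip_force"],s["wrist_force"])
k=m&(abs(Q[...,1])<.0125)&(Q[...,0]>.06)&(Q[...,0]<.145)&(Q[...,2]<.06)&(Q[...,2]>-.03)&(P[...,2]>.008);q=Q[k]
if len(q)>50:
    p=np.polyfit(q[:,0],q[:,2],1);print("case",len(q),q[:,0].max(),"pitch deg",np.degrees(np.arctan(p[0])),"z at .07",np.polyval(p,.07))
b=m&(Q[...,0]<-.02)&(Q[...,0]>-.08)&(abs(Q[...,1])<.035)&(Q[...,2]>-.02)&(Q[...,2]<.02)
for lo,hi in ((-.035,-.03),(-.055,-.045),(-.062,-.055),(-.07,-.062)):
    for g in (1,-1):
        q=Q[b&(Q[...,0]>lo)&(Q[...,0]<hi)&(Q[...,1]*g>0)]
        if len(q)>3: print(lo,g,len(q),"y",np.percentile(q[:,1],[1,99]).round(4),"z",np.percentile(q[:,2],[5,50]).round(4))
E
python3 case.py
```

```text
22.3 [ 0.51807365 -0.31221066  0.02061627] [ 0.002   0.1631  0.9866 -0.001 ] gap 0.04163977261164365 F 9.031873047351837 [0.48349747 0.26829297 5.67733746]
case 9331 0.10725034366641649 pitch deg -1.9342020020728175 z at .07 0.004510461084453474
-0.035 1 104 y [0.0142 0.0242] z [0.0064 0.008 ]
-0.035 -1 109 y [-0.0203 -0.006 ] z [0.0064 0.0078]
-0.055 1 208 y [0.0018 0.0248] z [0.0069 0.0113]
-0.055 -1 202 y [-0.0193 -0.0086] z [0.0069 0.0114]
-0.062 1 15 y [0.0069 0.0154] z [0.0118 0.0191]
-0.062 -1 8 y [-0.0231 -0.002 ] z [0.013  0.0136]
-0.07 1 4 y [0.0027 0.0122] z [0.0184 0.0197]
```

carry_out:
  increments:
    - [[0,0,-0.01,0,0,0],[0,0,-0.025,0,0,0],[0,0,-0.04,0,0,0],[0,0,-0.055,0,0,0],[0,0,-0.07,0,0,0]]

```text
clock: 22.92
tcp_pos: [0.5172, -0.3117, 0.0549]
orientation: [0.001, 0.163, 0.987, -0.001]
wrist_force: [-0.4, 0.2, -1.4]
finger_gap: 0.0417
grip_force: 7.9
```

```bash
python3 case.py
```

```text
22.975 [ 0.51772938 -0.31204636  0.05595766] [ 0.0017  0.1632  0.9866 -0.001 ] gap 0.04154765512522571 F 7.892593592405319 [-0.22993084  0.16451243  0.5739067 ]
case 9353 0.10800664521993801 pitch deg -1.7859076260283666 z at .07 0.006017530526635451
-0.035 1 93 y [0.0167 0.0204] z [0.0072 0.0083]
-0.035 -1 93 y [-0.017  -0.0131] z [0.0073 0.0083]
-0.055 1 167 y [0.0122 0.019 ] z [0.0077 0.0124]
-0.055 -1 177 y [-0.0155 -0.0085] z [0.0078 0.0123]
-0.062 1 11 y [0.0122 0.0123] z [0.0172 0.0189]
```

carry_out:
  increments:
    - [[0,0,-0.03,0,0,0],[0,0,-0.07,0,0,0],[0,0,-0.12,0,0,0],[0,0,-0.16,0,0,0],[0,0,-0.18,0,0,0]]

```text
clock: 23.6
tcp_pos: [0.5176, -0.3119, 0.1463]
orientation: [0.002, 0.163, 0.987, -0.001]
wrist_force: [0.2, -0.5, -2.3]
finger_gap: 0.0417
grip_force: 7.9
```

```bash
python3 case.py
python3 - <<'E'
from h import *
print(inc([0.4381,0.0238,0.145],np.radians(79.6)))
E
```

```text
23.65 [ 0.51787788 -0.31212856  0.14700886] [ 0.0024  0.1632  0.9866 -0.0014] gap 0.0418584399862745 F 7.87881463766098 [ 0.75250696 -0.94865301 -1.0110035 ]
case 9291 0.10783498570366828 pitch deg -1.604223093978647 z at .07 0.005787295691519936
-0.035 1 99 y [0.0166 0.0204] z [0.0068 0.0079]
-0.035 -1 95 y [-0.017  -0.0132] z [0.0069 0.0081]
-0.055 1 177 y [0.0122 0.0191] z [0.0073 0.0117]
-0.055 -1 185 y [-0.0156 -0.0085] z [0.0072 0.012 ]
-0.062 1 11 y [0.0121 0.0122] z [0.0171 0.0185]
([0.3674, 0.5847, 0.001, -0.0004, 0.0008, -0.0233], 'mm', array([183.7, 292.4,   0.5]), 'deg', array([-0.1,  0.3, -8.4]))
```

carry_out:
  increments:
    - [[0.022,0.035,0,0,0,-0.0014],[0.059,0.094,0,0,0,-0.0037],[0.103,0.164,0,0,0.0003,-0.0065],[0.147,0.234,0,0,0.0003,-0.0093],[0.191,0.304,0,0,0.0006,-0.0121]]

```text
clock: 24.28
tcp_pos: [0.4747, -0.1355, 0.1434]
orientation: [-0.001, 0.125, 0.992, -0.0]
wrist_force: [-0.1, 0.5, -0.6]
finger_gap: 0.0417
grip_force: 7.9
```

carry_out:
  increments:
    - [[0.064,0.058,0,0,0,-0.0028],[0.109,0.124,0,0,0,-0.0056],[0.148,0.183,0,0,0,-0.0084],[0.175,0.225,0,0,0,-0.0105],[0.188,0.244,0,0,0.0003,-0.0112]]

```text
clock: 24.9
tcp_pos: [0.414, 0.0058, 0.1438]
orientation: [-0.002, 0.09, 0.996, -0.0]
wrist_force: [-0.8, -1.0, -0.7]
finger_gap: 0.0416
grip_force: 7.9
```

```bash
python3 case.py
python3 - <<'E'
from h import *
print(inc([0.4381,0.0238,0.072],np.radians(79.6)))
E
```

```text
24.95 [0.41375808 0.00624407 0.14379658] [-2.60e-03  8.97e-02  9.96e-01  2.00e-04] gap 0.04127385332750997 F 7.8741225600242615 [-0.60634144  1.50976693 -0.7330404 ]
case 9224 0.10686403558930323 pitch deg -1.4826656535523037 z at .07 0.005093688858876198
-0.035 1 97 y [0.0161 0.0197] z [0.0061 0.0073]
-0.035 -1 99 y [-0.0176 -0.0139] z [0.0063 0.0071]
-0.055 1 190 y [0.0116 0.0187] z [0.0066 0.0108]
-0.055 -1 196 y [-0.0161 -0.0092] z [0.0064 0.0108]
-0.062 1 13 y [0.0115 0.0116] z [0.0146 0.0174]
-0.062 -1 5 y [-0.0165 -0.0091] z [0.0117 0.0126]
([-0.0424, 0.0433, 0.1434, -0.0, -0.0008, 0.0003], 'mm', array([-21.2,  21.6,  71.7]), 'deg', array([-0. , -0.3,  0.1]))
```

carry_out:
  increments:
    - [[-0.01,0.012,0.03,0,0,0],[-0.024,0.028,0.07,0,-0.0004,0],[-0.036,0.039,0.11,0,-0.0004,0],[-0.04,0.0435,0.135,0,-0.0004,0],[-0.04,0.0435,0.143,0,-0.0004,0]]

```text
clock: 25.58
tcp_pos: [0.4379, 0.0222, 0.0717]
orientation: [-0.001, 0.091, 0.996, -0.0]
wrist_force: [-1.1, -0.1, -0.8]
finger_gap: 0.0417
grip_force: 7.9
```

carry_out:
  increments:
    - [[0,0,0,0,0,0],[0,0,0,0,0,0]]

```text
clock: 25.82
tcp_pos: [0.4386, 0.0223, 0.0731]
orientation: [-0.0, 0.091, 0.996, -0.0]
wrist_force: [0.7, 0.5, -1.5]
finger_gap: 0.0421
grip_force: 7.9
```

```bash
python3 case.py
cat > rel.py <<'E'
from h import *
s=env.get_state();R=Rq(s["orientation"])
c=np.array([.561,.0012,.0585]);hx=np.array([np.cos(np.radians(-10.4)),np.sin(np.radians(-10.4)),0]);hy=np.array([-hx[1],hx[0],0])
d=s["tcp_pos"]+R.apply([-.059,0.0,.0135])-c
print("disc mid in holder frame (nominal) mm",np.round([d@hx*1e3,d@hy*1e3,d[2]*1e3],1))
t=c-R.apply([-.059,0,.0135]);print(inc(t,np.radians(79.6)))
# plate top edge seen from wrist cam, tool frame
P,f,m=cloud("wrist");Q=(P-s["tcp_pos"])@R.as_matrix();r=np.stack([P@hx-c@hx,P@hy-c@hy],-1)
k=m&(P[...,2]>.08)&(P[...,2]<.088)&(abs(r[...,1])<.008)&(abs(r[...,0])<.04)
if k.sum()>30: q=Q[k];print("plate top tool frame",k.sum(),np.percentile(q,[2,50,98],axis=0).round(4).tolist(), cv2.minAreaRect(q[:,:2].astype(np.float32)))
P,f2,m=cloud("scene");r=np.stack([P@hx-c@hx,P@hy-c@hy],-1)
k=m&(P[...,2]>.08)&(P[...,2]<.09)&(abs(r[...,1])<.012)&(abs(r[...,0])<.04);print("plate scene",k.sum(),r[k].mean(0))
import sys
if len(sys.argv)>1: cv2.imwrite(f"pics/{sys.argv[1]}.png",np.hstack([f[120:400,160:480],cv2.resize(f2[170:270,240:380],(392,280))]))
E
python3 rel.py w12
```

```text
25.875 [0.43867058 0.02229991 0.07312426] [-0.000e+00  9.070e-02  9.959e-01 -3.000e-04] gap 0.04202039639723303 F 7.889764308929443 [ 0.49338502  0.14741523 -0.74047169]
case 9243 0.10733251604572903 pitch deg -1.4818765458680743 z at .07 0.005081871329221893
-0.035 1 99 y [0.0164 0.0201] z [0.006  0.0072]
-0.035 -1 98 y [-0.0173 -0.0134] z [0.0062 0.0072]
-0.055 1 187 y [0.0119 0.0189] z [0.0066 0.0109]
-0.055 -1 186 y [-0.0158 -0.0087] z [0.0063 0.011 ]
-0.062 1 11 y [0.0119 0.012 ] z [0.0172 0.0175]
-0.062 -1 7 y [-0.0163 -0.0088] z [0.0128 0.0132]
disc mid in holder frame (nominal) mm [-65.1  -1.3   1.1]
([-0.1303, 0.0027, 0.0022, -0.0001, -0.0, -0.0], 'mm', array([-65.1,   1.4,   1.1]), 'deg', array([-0., -0., -0.]))
plate scene 51 [-0.0049536 -0.000321 ]
```

View pics/w12.png

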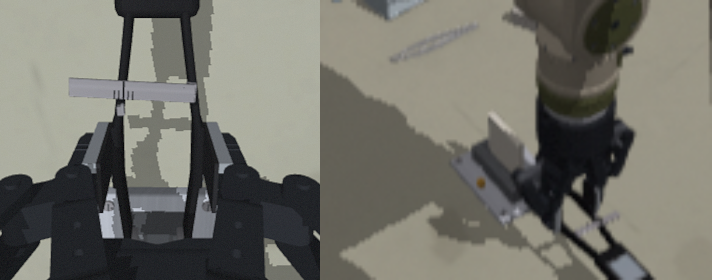

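carry_out:
  increments:
    - [[-0.01,0.0016,0.001,0,0,0],[-0.025,0.0016,0.002,0,0,0],[-0.04,0.0016,0.002,0,0,0],[-0.055,0.0016,0.002,0,0,0],[-0.06,0.0016,0.002,0,0,0]]

```text
clock: 26.6
tcp_pos: [0.4687, 0.0177, 0.0714]
orientation: [-0.0, 0.091, 0.996, -0.0]
wrist_force: [0.7, 1.0, -0.0]
finger_gap: 0.0419
grip_force: 7.9
```

```bash
python3 rel.py w13
python3 - <<'E'
from h import *
P,f,m=cloud("wrist");s=env.get_state();Q=(P-s["tcp_pos"])@Rq(s["orientation"]).as_matrix()
# everything near the disc level, by x bins, jaw/plate
for lo in np.arange(-.06,-.02,.005):
    k=m&(Q[...,0]>lo)&(Q[...,0]<lo+.005)&(abs(Q[...,1])<.03)&(Q[...,2]<.02)&(Q[...,2]>-.03)
    if k.sum(): y=np.sort(Q[k][:,1]);g=np.nonzero(np.diff(y)>.002)[0];e=np.r_[y[0],*[ (y[i],y[i+1]) for i in g],y[-1]];print(round(lo,3),k.sum(),e.round(4))
E
```

```text
disc mid in holder frame (nominal) mm [-34.8  -0.4  -0.6]
([-0.0695, 0.0009, -0.0013, -0.0001, -0.0001, -0.0], 'mm', array([-34.8,   0.4,  -0.6]), 'deg', array([-0. , -0.1, -0. ]))
plate scene 43 [ 0.00074642 -0.00021162]
-0.06 16 [-0.0165 -0.0165 -0.0088 -0.0087  0.0119  0.012 ]
-0.055 213 [-0.0153 -0.0149 -0.0128 -0.0087  0.012   0.0193]
-0.05 173 [-0.0163 -0.0121  0.0152  0.0192]
-0.045 190 [-0.0166 -0.0124  0.0156  0.0195]
-0.04 184 [-0.0169 -0.0129  0.0161  0.0203]
-0.035 193 [-0.0174 -0.0135  0.0163  0.0206]
-0.03 202 [-0.0181 -0.0139  0.017   0.0209]
-0.025 200 [-0.0196 -0.0144  0.0174  0.0219]
```

carry_out:
  increments:
    - [[-0.01,0,0,0,0,0],[-0.02,0,0,0,0,0],[-0.03,0,0,0,0,0],[-0.035,0,0,0,0,0],[-0.035,0,0,0,0,0]]

```text
clock: 27.38
tcp_pos: [0.4853, 0.0147, 0.0714]
orientation: [-0.001, 0.091, 0.996, -0.0]
wrist_force: [-0.8, 0.3, -0.7]
finger_gap: 0.0418
grip_force: 7.9
```

```bash
cat > bins.py <<'E'
from h import *
P,f,m=cloud("wrist");s=env.get_state();Q=(P-s["tcp_pos"])@Rq(s["orientation"]).as_matrix()
print(s["wrist_force"],s["finger_gap"])
for lo in np.arange(-.065,-.02,.005):
    k=m&(Q[...,0]>lo)&(Q[...,0]<lo+.005)&(abs(Q[...,1])<.03)&(Q[...,2]<.03)&(Q[...,2]>-.03)
    if k.sum(): y=np.sort(Q[k][:,1]);g=np.nonzero(np.diff(y)>.002)[0];e=np.r_[y[0],*[ (y[i],y[i+1]) for i in g],y[-1]];print(round(lo,3),k.sum(),e.round(4))
E
python3 bins.py;python3 rel.py
```

```text
[ 1.07505986 -0.31923879 -1.28726011] 0.04206250892880959
-0.065 2 [0.0119 0.0119]
-0.06 18 [-0.0165 -0.0165 -0.0088 -0.0087  0.0119  0.012 ]
-0.055 198 [-0.0165 -0.0165 -0.0144 -0.0088  0.0119  0.0193]
-0.05 844 [-0.0159 -0.012  -0.0027  0.0053  0.0152  0.0192]
-0.045 179 [-0.0166 -0.0125  0.0156  0.0196]
-0.04 192 [-0.0169 -0.0129  0.016   0.0198]
-0.035 194 [-0.0173 -0.0134  0.0164  0.0202]
-0.03 200 [-0.0181 -0.0139  0.0169  0.0208]
-0.025 205 [-0.0182 -0.0143  0.0173  0.0224]
disc mid in holder frame (nominal) mm [-18.2  -0.4  -0.7]
([-0.0363, 0.0008, -0.0015, -0.0001, -0.0002, 0.0], 'mm', array([-18.1,   0.4,  -0.8]), 'deg', array([-0. , -0.1,  0. ]))
plate scene 26 [1.03663631e-02 4.41960645e-05]
```

carry_out:
  increments:
    - [[-0.01,0,0,0,0,0],[-0.02,0,-0.001,0,0,0],[-0.03,0,-0.001,0,0,0],[-0.036,0,-0.001,0,0,0],[-0.036,0,-0.001,0,0,0]]

```text
clock: 28.15
tcp_pos: [0.5031, 0.0114, 0.0719]
orientation: [-0.001, 0.091, 0.996, -0.0]
wrist_force: [0.0, -0.9, -1.2]
finger_gap: 0.0418
grip_force: 7.9
```

```bash
sleep 0; python3 bins.py;python3 rel.py
python3 - <<'E'
from h import *
P,f,m=cloud("wrist");s=env.get_state();Q=(P-s["tcp_pos"])@Rq(s["orientation"]).as_matrix()
def ext(k,n): 
    q=Q[k]; print(n,len(q),"x",np.percentile(q[:,0],[1,99]).round(4),"y",np.percentile(q[:,1],[1,99]).round(4),"z",np.percentile(q[:,2],[1,50]).round(4)) if len(q) else print(n,0)
b=m&(Q[...,0]<-.02)&(Q[...,0]>-.09)&(Q[...,2]<.03)&(Q[...,2]>-.03)
ext(b&(abs(Q[...,1]-.0013)<.005),"plate")
ext(b&(Q[...,1]>.0118)&(Q[...,1]<.0145),"discL");ext(b&(Q[...,1]<-.0086)&(Q[...,1]>-.0115),"discR")
E
```

```text
[ 0.16987928  0.25581833 -0.6906068 ] 0.04150964272215563
-0.065 4 [0.0119 0.012 ]
-0.06 17 [-0.0166 -0.0165 -0.012  -0.0119 -0.0087 -0.0087  0.0119  0.0121  0.0194
  0.0194]
-0.055 202 [-0.0148 -0.0086  0.0118  0.0189]
-0.05 181 [-0.0158 -0.012   0.0152  0.0192]
-0.045 187 [-0.0166 -0.0125  0.0156  0.0196]
-0.04 187 [-0.0169 -0.013   0.0161  0.0199]
-0.035 338 [-0.0173 -0.0133 -0.0027  0.0052  0.0163  0.0206]
-0.03 1250 [-0.0179 -0.0139 -0.0027  0.0053  0.0169  0.0209]
-0.025 201 [-0.0196 -0.0143  0.0174  0.0212]
disc mid in holder frame (nominal) mm [-0.1 -0.4 -0.3]
([-0.0002, 0.0008, -0.0005, -0.0001, -0.0002, 0.0], 'mm', array([-0.1,  0.4, -0.3]), 'deg', array([-0. , -0.1,  0. ]))
plate top tool frame 322 [[-0.0336, -0.0026, -0.0139], [-0.0294, 0.0012, -0.0125], [-0.0279, 0.005, -0.0086]] ((-0.03082803077995777, 0.001234529772773385), (0.007835447788238525, 0.006596079561859369), 88.80973052978516)
plate scene 12 [ 2.01634655e-02 -3.11981224e-05]
plate 1169 x [-0.0331 -0.028 ] y [-0.0026  0.0052] z [-0.0137  0.0013]
discL 75 x [-0.0607 -0.0515] y [0.0119 0.0144] z [0.0096 0.0131]
discR 73 x [-0.0569 -0.0519] y [-0.0114 -0.0087] z [0.0092 0.0129]
```

carry_out:
  increments:
    - [[0,0,-0.001,0,0,0],[0,0,-0.002,0,0,0],[0,0,-0.002,0,0,0],[0,0,-0.002,0,0,0],[0,0,-0.002,0,0,0]]
  jaw: 0.513

```text
clock: 28.98
tcp_pos: [0.5028, 0.0115, 0.0729]
orientation: [-0.001, 0.091, 0.996, -0.0]
wrist_force: [0.4, 0.2, -0.8]
finger_gap: 0.0419
grip_force: 8.0
```

carry_out:
  increments:
    - [[0,0,0,0,0,0],[0,0,0,0,0,0],[0,0,0,0,0,0],[0,0,0,0,0,0]]

```text
clock: 29.48
tcp_pos: [0.5028, 0.0115, 0.0729]
orientation: [-0.001, 0.091, 0.996, -0.0]
wrist_force: [-0.9, 0.6, -1.7]
finger_gap: 0.0419
grip_force: 8.0
```

```bash
python3 bins.py;python3 rel.py
python3 - <<'E'
from h import *
g=[]
for i in range(6):
    P,f,m=cloud("wrist");s=env.get_state();Q=(P-s["tcp_pos"])@Rq(s["orientation"]).as_matrix()
    b=m&(Q[...,0]<-.0515)&(Q[...,0]>-.058)&(Q[...,2]<.02)&(Q[...,2]>0)
    L=Q[b&(Q[...,1]>.008)][:,1].min();R=Q[b&(Q[...,1]<-.005)][:,1].max();g.append((L-R,s["finger_gap"],s["grip_force"]))
print(np.mean(g,0),np.std(g,0),s["clock"])
P,f,m=cloud("top");k=m&(P[...,2]>.045)&(P[...,2]<.06)&(np.hypot(P[...,0]-.5,P[...,1]-.326)<.09);print("short plates pts",k.sum())
for n in ("crucible","slide_box","covered_dish"): print(n,[np.round(d["position"],3).tolist() for d in env.find_in("top",n)][:1])
E
```

```text
[-0.54890943 -0.00242208 -0.66756456] 0.041746102419875065
-0.065 4 [-0.0086 -0.0086  0.0119  0.0119]
-0.06 12 [-0.0087 -0.0087  0.0118  0.0119  0.0194  0.0194]
-0.055 195 [-0.0154 -0.0154 -0.0134 -0.0086  0.0119  0.0162  0.0182  0.0193]
-0.05 184 [-0.0159 -0.012   0.0151  0.0187]
-0.045 183 [-0.0162 -0.0125  0.0156  0.0195]
-0.04 193 [-0.0169 -0.0128  0.0003  0.0025  0.0047  0.0047  0.016   0.0198]
-0.035 353 [-0.0173 -0.0133 -0.0028  0.0052  0.0164  0.0202]
-0.03 1217 [-0.0176 -0.0138 -0.0027  0.0052  0.0167  0.0208]
-0.025 201 [-0.0191 -0.0142  0.0172  0.0225]
disc mid in holder frame (nominal) mm [-0.1 -0.4  0.8]
([-0.0002, 0.0008, 0.0017, -0.0001, -0.0002, 0.0], 'mm', array([-0.1,  0.4,  0.8]), 'deg', array([-0. , -0.1,  0. ]))
plate top tool frame 361 [[-0.0346, -0.0027, -0.0129], [-0.0296, 0.0012, -0.0115], [-0.028, 0.0051, -0.0074]] ((-0.031600601971149445, 0.0012121424078941345), (0.007901428267359734, 0.007564757950603962), 89.68157958984375)
plate scene 12 [0.01967291 0.00057484]
[0.02044941 0.0417189  8.01415153] [1.38413678e-05 1.81019887e-04 3.85023118e-04] 29.925
short plates pts 86
crucible [[0.767, 0.17, 0.011]]
slide_box [[0.736, -0.232, 0.023]]
covered_dish [[0.721, 0.307, 0.014]]
```

```bash
python3 -c "
from workcell import env
print(env.hand_in())"
```

```text
the job is handed in; nothing more can be done
None
```

The job is handed in at about 30 s: the plate is fully home in the holder, and the meter is held square about its middle at a gap of roughly 20 mm (20.0–20.4 mm by grip force and camera), touching nothing. My first lift of the meter slipped in the grip and was redone, and I viewed 11 pictures against the limit of 10.

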